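# Fetch the reagent trough from behind the bottles

### The job

The lidded reagent trough lies at the back of the bottle stand, behind three bottles, and is needed in its holder. Clear all three bottles off the stand and stand them together, upright, on the empty steel tray; then lift the trough into the pocket of the holder so that it lies flat inside the rims, lid up; then put every bottle back upright on the very disc of the stand from which it came, centred as it was. Do not tip any bottle over on the way, and leave the beaker and the stack of dishes where they are.

Things in the scene. Friction and masses are not known exactly. Their poses are not given: they have to be found in the camera images.
- tall_bottle: Tall round white plastic bottle, 56 mm diameter up to 85 mm, then a shoulder to a 26 mm neck, and a round grey cap of 34 mm diameter from 111 mm to the top at 136 mm. Origin: centre of the underside; z up its axis. About 0.16 kg. Starts upright on one of the stand's three discs.
- square_bottle: Square white plastic bottle, 52 x 52 mm up to 86 mm, short 28 mm neck, round grey cap of 38 mm diameter from 93 mm to the top at 118 mm. Origin: centre of the underside; x and y square to its sides, z up its axis. About 0.16 kg. Starts upright on one of the discs.
- jar: Wide round white plastic jar, 64 mm diameter up to 77 mm, with a wide flat grey lid of 60 mm diameter from 81 mm to the top at 106 mm. Origin: centre of the underside; z up its axis. About 0.18 kg. Starts upright on one of the discs.
- trough: Low oblong clear and white plastic trough, lid fixed on: 44 mm (its x) x 120 mm (its y) x 43 mm high; widest at the lid rim, 35 to 42 mm up; below it 40 x 114 mm. Origin: centre of the underside; z up. About 0.09 kg. Starts on the stand 60 to 65 mm behind the row of bottles (its +x side), long side along the row; the taller bottles leave no room for a gripper until cleared.
- stand: Fixed flat grey plate, 190 mm (its x) x 290 mm (its y), top 12 mm above the bench, a low lip along the rear (+x) edge (26 mm above the bench). Origin: centre of its underside on the bench. On top three dark discs, 78 mm diameter, flush, at x = -50 mm, y = -80, 0, +80 mm: one bottle starts within 5 mm of the centre of each; which one varies.
- tray: Fixed empty shallow steel tray, the side area for the bottles: 230 mm (its x) x 130 mm (its y) outside, walls 5 mm thick and 14 mm high, inner floor 5 mm above the bench. Origin: centre of its underside on the bench. To the left or the right of the stand.
- holder: Fixed grey block with a shallow pocket for the trough, on the other side of the stand from the tray: 76 mm (its x) x 152 mm (its y); pocket floor 10 mm above the bench, 64 x 140 mm, inside bright rims 8 mm high and 6 mm thick. The trough's long side goes along the holder's y, either way round. Origin: centre of its underside on the bench.
- beaker: Bystander: loose open glass beaker, 66 mm diameter, 85 mm high, on the bench beyond the stand, to the left. Origin: centre of its underside.
- dishes: Bystander: loose stack of two clear round dishes, 64 mm diameter, 40 mm high, on the bench between the robot and the stand. Origin: centre of its underside.

How it is judged:
On the way, in this order (a step that is already met when the one before it is completed fails the run):
1. all three bottles stand upright, released and at rest, on the tray (x of tall_bottle in the frame of tray between -0.105 and 0.105 m and y of tall_bottle in the frame of tray between -0.055 and 0.055 m and z of tall_bottle in the frame of tray between 0 and 0.01 m and angle between each of tall_bottle, square_bottle, jar's own z axis and vertical below 0.1 rad and linear speed of each of tall_bottle, square_bottle, jar below 0.03 m/s and angular speed of each of tall_bottle, square_bottle, jar below 0.3 rad/s and contact force between the fingers and tall_bottle below 0.3 N and x of square_bottle in the frame of tray between -0.105 and 0.105 m and y of square_bottle in the frame of tray between -0.055 and 0.055 m and z of square_bottle in the frame of tray between 0 and 0.01 m and contact force between the fingers and square_bottle below 0.3 N and x of jar in the frame of tray between -0.105 and 0.105 m and y of jar in the frame of tray between -0.055 and 0.055 m and z of jar in the frame of tray between 0 and 0.01 m and contact force between the fingers and jar below 0.3 N), for 0.2 s.
2. the trough lies flat in the pocket of the holder, released, while the three bottles are still on the tray (x of trough in the frame of holder between -0.014 and 0.014 m and y of trough in the frame of holder between -0.014 and 0.014 m and z of trough in the frame of holder between 0.005 and 0.0135 m and angle between the y axis of trough and the y axis of holder, either way round below 0.25 rad and angle between trough's own z axis and vertical below 0.08 rad and linear speed of trough below 0.03 m/s and angular speed of trough below 0.3 rad/s and contact force between the fingers and trough below 0.3 N and x of tall_bottle in the frame of tray between -0.105 and 0.105 m and y of tall_bottle in the frame of tray between -0.055 and 0.055 m and z of tall_bottle in the frame of tray between 0 and 0.01 m and x of square_bottle in the frame of tray between -0.105 and 0.105 m and y of square_bottle in the frame of tray between -0.055 and 0.055 m and z of square_bottle in the frame of tray between 0 and 0.01 m and x of jar in the frame of tray between -0.105 and 0.105 m and y of jar in the frame of tray between -0.055 and 0.055 m and z of jar in the frame of tray between 0 and 0.01 m), for 0.2 s.
At the end, for the whole second after the job is handed in: Trough flat on the holder's pocket floor, centre within 14 mm each way, long side along the holder's within 0.25 rad; each bottle upright (0.1 rad) on the stand within 15 mm of where it stood at the start; all released and at rest (x of trough in the frame of holder between -0.014 and 0.014 m and y of trough in the frame of holder between -0.014 and 0.014 m and z of trough in the frame of holder between 0.005 and 0.0135 m and angle between the y axis of trough and the y axis of holder, either way round below 0.25 rad and angle between trough's own z axis and vertical below 0.08 rad and linear speed of each of trough, tall_bottle, square_bottle, jar below 0.03 m/s and angular speed of each of trough, tall_bottle, square_bottle, jar below 0.3 rad/s and contact force between the fingers and trough below 0.3 N and distance of each of tall_bottle, square_bottle, jar from where it was at the start of the episode below 0.015 m and angle between each of tall_bottle, square_bottle, jar's own z axis and vertical below 0.1 rad and contact force between the fingers and tall_bottle below 0.3 N and contact force between the fingers and square_bottle below 0.3 N and contact force between the fingers and jar below 0.3 N); the robot touches nothing.
It fails at once if the tall bottle is tipped over (more than 0.7 rad) (angle between tall_bottle's own z axis and vertical above 0.7 rad).
It fails at once if the square bottle is tipped over (more than 0.7 rad) (angle between square_bottle's own z axis and vertical above 0.7 rad).
It fails at once if the jar is tipped over (more than 0.7 rad) (angle between jar's own z axis and vertical above 0.7 rad).
It fails at once if the beaker is moved more than 30 mm (distance of beaker from where it was at the start of the episode above 0.03 m).
It fails at once if the stack of dishes is moved more than 30 mm (distance of dishes from where it was at the start of the episode above 0.03 m).
It also fails if it takes over 144 s, if anything falls off the work surface, if the arm or the gripper's body presses on something with over 40 N, if the wrist force passes 120 N, or if a joint passes its speed limit or range.

### The arm

A 7-joint arm with a two-finger parallel gripper is mounted at the origin on the work surface. World frame = base frame: x ahead of the robot, y to its left, z up, the work surface at z = 0. Lengths are in m, angles in rad, forces in N, time in s.
With the tool pointing down it reaches from about 0.4 to 0.875 m from the base axis. Payload 4.4 kg.
Tool frame: the origin (TCP) lies on the centre line of the jaws, within the pads' length; the fingertips stand 17 mm ahead of it and the grasp point (between the pads) lies 2 mm behind it; y points along the fingers, x is the direction in which the jaws open and shut, and the axes are right-handed (so a half turn about y gives the same grasp; the last joint's range is limited). The gripper opens to 85 mm and grips with 20 to 120 N. Pads are 22 mm wide; open, the fingers measure 114 mm over their backs; the gripper's body (76 mm by 85 mm) begins 54 mm behind the grasp point. The pads swing forward as they close: fully open they stand 13 mm farther back than shut.
Start: joints at [1.133, 0.628, 0.038, 1.517, -0.027, 0.996, -0.02], TCP at [0.236, -0.606, 0.216] pointing down, gripper open.
Joint ranges: [-3.06, 3.06], [-0.37, 2.12], [-1.25, 1.32], [0.18, 2.47], [-1.1, 4.24], [0.23, 1.98], [-2.94, 2.94]. Speed limits (rad/s): [2.57, 2.57, 3.14, 3.14, 3.14, 3.14, 3.14].

### API

Orientations are given as a 3x3 rotation matrix whose columns are the frame's x, y, z axes.
In Python, from bench import r, eyes gives the robot as it stands. The module is installed in compiled form; this text tells all that it offers.
- The arm moves only by the tool servo_tool, never from a script. Its argument "series" is a list that holds one entry, the list of rows, each a list of 7 numbers: the shift along the world's x, y, z in m, then the turn, a rotation vector about the world's x, y, z in rad, then the opening in per cent of the stroke, from 0 (shut) to 100 (fully open). In form: [[[dx, dy, dz, rx, ry, rz, gripper], ...]]. A call has 1 to 8 rows; each row is the pose to reach, as a shift and turn from the pose commanded when the call began; what a row does not reach only later rows make up. A row lasts 1/12 s, in which the tool goes at most 41.7 mm and 7.16 degrees, less where a joint would pass 70% of its speed; a pose out of reach is approached as far as the arm can. A call with a gripper value outside its range is refused whole. The fingers move at their own pace and stop on an object; "grip_force" is the grip in N (left out, the last holds). Time passes only in rows, so rows that repeat a pose let the fingers close. It gives the time, the measured TCP pose, the force and the opening at its end, in the units of the state.
- r.state(): the state, without advancing time (a new reading comes with each control period).
- eyes.get_image(name): name is "scene" or "top"; returns the picture (384x512x3 uint8, red, green, blue); there is no depth.
- eyes.get_calibration(name): a dict with "fx", "fy", "cx", "cy" (pixels), "eye" and "rotation" of the camera in the world. Camera axes: x right, y down, z forward; pixel columns grow to the right and rows downward; lengths in m; the calibration is good to about 2 mm. A picture is of the moment at which its call begins. get_calibration takes no time and is no camera call.
- r.sign_off(): hands the job in, once; it reports no verdict.
The state is a dict: "time_s": time; "qpos": joint angles; "dq": joint speeds; "joint_efforts": joint torques, N m; "ee_pos": TCP position; "ee_rot": TCP orientation; "force": force on the tool from outside, world axes, zero at the start; "ft_torque": the same for the moment, N m; "gripper_width": finger opening in m.
Only numpy, scipy, OpenCV 4.12 (cv2) and the standard library are available. Lean on these libraries where they do the work, as an engineer would, in place of code of your own. Each camera call takes 0.05 s, during which the arm holds its last target. There are 200 camera calls.

## Working session

There is one attempt and no reset: what is moved stays moved. The work goes in short steps, Python scripts to look and compute and a tool call to move; the robot and the scene stay as the last step left them, time stands still between calls to the robot, and variables do not carry over. Pictures are saved under pics/ and viewed, about 12 in all and at most 16, crops included, and the job is handed in when it is done.

Besides the shell and the picture viewer there is one more tool, called after "Request:" in YAML: its name, and indented under it one key for each argument. servo_tool: Moves the arm, as the interface text tells. Its arguments: {"type":"object","properties":{"series":{"type":"array"},"grip_force":{"type":"number"}},"required":["series"]}

```bash
mkdir -p pics; python3 - <<'E'
from bench import r, eyes
import cv2
for n in("scene","top"):
    im=eyes.get_image(n); cv2.imwrite(f"pics/{n}0.png",im[:,:,::-1]); print(n,eyes.get_calibration(n))
s=r.state(); print(s['time_s'],s['ee_pos'],s['ee_rot'],s['force'],s['gripper_width'])
E
```

```text
scene {'fx': 419.72424655586263, 'fy': 419.72424655586263, 'cx': 261.5071465585011, 'cy': 186.03005564937678, 'eye': array([ 0.80675775, -0.46474228,  0.99017911]), 'rotation': array([[ 0.85185148,  0.46536998, -0.24037438],
       [ 0.52362346, -0.7452794 ,  0.41276759],
       [ 0.01294357, -0.47748234, -0.878546  ]])}
top {'fx': 363.9944281749824, 'fy': 363.9944281749824, 'cx': 252.76040727629845, 'cy': 193.99110024660155, 'eye': array([ 0.38323794, -0.00265221,  0.95267114]), 'rotation': array([[-0.01527471, -0.98197133,  0.18841176],
       [-0.99972513,  0.01164684, -0.02034717],
       [ 0.01778593, -0.18867077, -0.98187932]])}
0.1 [ 0.23596689 -0.6050327   0.21489863] [[ 3.63331837e-01 -6.30099856e-04  9.31659583e-01]
 [-9.31658261e-01  1.56969499e-03  3.63332383e-01]
 [-1.69135706e-03 -9.99998570e-01 -1.67175725e-05]] [ 0.6122196  -0.09480083 -0.11415931] 0.08546059097812991
```

View pics/scene0.png

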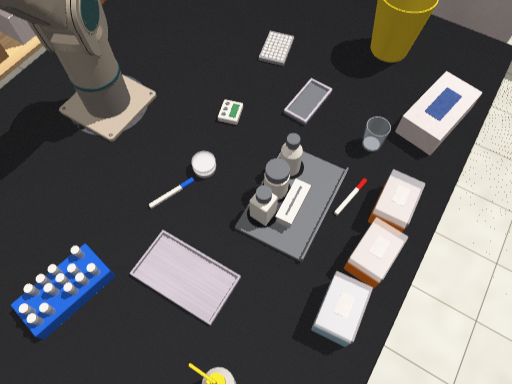

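View pics/top0.png

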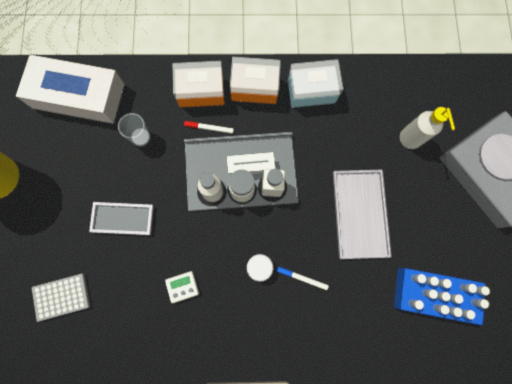

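```bash
python3 - <<'E'
import cv2
a=cv2.imread("pics/top0.png")[120:270,80:400]; cv2.imwrite("pics/topc.png",cv2.resize(a,None,fx=2.5,fy=2.5,interpolation=cv2.INTER_CUBIC))
a=cv2.imread("pics/scene0.png")[120:270,220:360]; cv2.imwrite("pics/scenec.png",cv2.resize(a,None,fx=4,fy=4,interpolation=cv2.INTER_CUBIC))
E
```

```text
(no output)
```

View pics/topc.png

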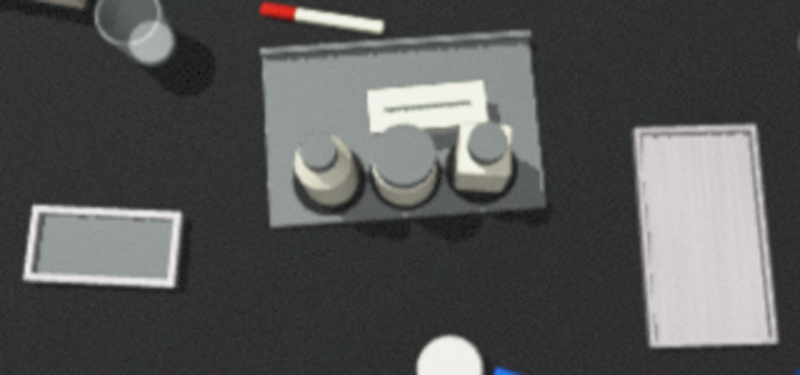

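View pics/scenec.png

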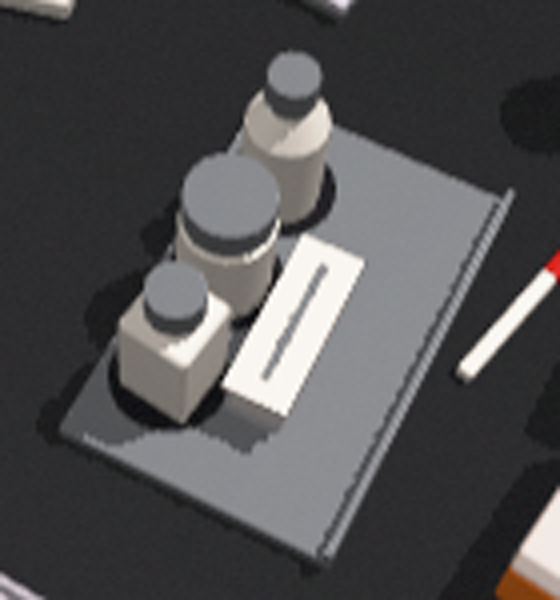

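```bash
cat > h.py <<'E'
import numpy as np, cv2
from bench import r, eyes
def ray(cam,uv,z):
    c=eyes.get_calibration(cam); d=c['rotation']@[(uv[0]-c['cx'])/c['fx'],(uv[1]-c['cy'])/c['fy'],1]
    return c['eye']+d*(z-c['eye'][2])/d[2]
def proj(cam,p):
    c=eyes.get_calibration(cam); q=c['rotation'].T@(np.array(p)-c['eye']); return np.array([c['fx']*q[0]/q[2]+c['cx'],c['fy']*q[1]/q[2]+c['cy']])
T=lambda u,v,z:ray('top',(u/2.5+80,v/2.5+120),z)[:2]
S=lambda u,v,z:ray('scene',(u/4+220,v/4+120),z)[:2]
E
python3 - <<'E'
from h import *
np.set_printoptions(precision=4,suppress=True)
print('tall',T(319,150,.148),S(294,74,.148)); print('jar',T(405,155,.118),S(231,197,.118)); print('sq',T(488,141,.130),S(176,291,.130))
print('trough T',T(367,92,.055),T(484,82,.055),T(487,122,.055),T(371,132,.055)); print('trough S',S(303,234,.055),S(365,261,.055),S(284,412,.055),S(223,383,.055))
print('stand T',T(272,226,.012),T(545,208,.012),T(262,50,.026),T(530,33,.026));print('S',S(62,430,.012),S(322,560,.026),S(511,192,.026))
print('tray',*[T(*p,.014) for p in[(634,128),(755,125),(776,342),(650,347)]])
print('tray S',*[ray('scene',p,.014)[:2] for p in[(131,276),(162,232),(240,276),(211,320)]])
print('holder',*[T(*p,.018) for p in[(33,207),(182,212),(175,287),(24,280)]])
print('holder S',*[ray('scene',p,.018)[:2] for p in[(284,104),(310,79),(333,93),(308,123)]])
print('dishes',T(450,368,.04),ray('scene',(204,158),.04)); print('beaker',T(128,15,.085))
# discs fit check
for e in (T(329,172,.012),): print(e)
E
```

```text
tall [0.5711 0.0824] [0.5734 0.0845]
jar [0.5724 0.0049] [0.5773 0.0052]
sq [ 0.5821 -0.0725] [ 0.5856 -0.0726]
trough T [0.6532 0.0437] [ 0.6627 -0.0765] [ 0.6202 -0.0784] [0.611  0.0397]
trough S [0.6139 0.0399] [0.657  0.0436] [ 0.6649 -0.0744] [ 0.6237 -0.0773]
stand T [0.5223 0.1449] [ 0.5377 -0.1405] [0.7094 0.1567] [ 0.7259 -0.1297]
S [ 0.5458 -0.141 ] [ 0.7273 -0.1338] [0.7106 0.1579]
tray [ 0.6227 -0.2389] [ 0.6247 -0.3692] [ 0.3955 -0.3719] [ 0.3924 -0.242 ]
tray S [ 0.4049 -0.3753] [ 0.3977 -0.2484] [ 0.6235 -0.2398] [ 0.623 -0.359]
holder [0.5443 0.3905] [0.5372 0.2371] [0.4599 0.2414] [0.4691 0.3945]
holder S [0.4528 0.262 ] [0.4713 0.389 ] [0.5564 0.377 ] [0.5462 0.2386]
dishes [ 0.3748 -0.0366] [ 0.372  -0.0271  0.04  ]
beaker [0.7266 0.2809]
[0.5789 0.0861]
```

Request:
servo_tool:
  series:
    - [[0.03,0.033,0.005,0,0,0.08,100],[0.06,0.067,0.01,0,0,0.16,100],[0.08,0.1,0.015,0,0,0.25,100],[0.1,0.135,0.02,0,0,0.35,100],[0.12,0.17,0.025,0,0,0.45,100],[0.14,0.2,0.03,0,0,0.55,100],[0.16,0.235,0.035,0,0,0.65,100],[0.174,0.266,0.04,0,0,0.75,100]]
  grip_force: 40

```text
time_s: 0.77
ee_pos: [0.4118, -0.3367, 0.2558]
ee_rot: [[0.904, 0.001, 0.428], [-0.428, 0.001, 0.904], [0.0, -1.0, 0.001]]
force: [1.5, -0.2, -0.5]
gripper_width: 0.0854
```

Request:
servo_tool:
  series:
    - [[0.022,0.033,0,0,0,0.07,100],[0.045,0.07,0,0,0,0.14,100],[0.07,0.105,0,0,0,0.2,100],[0.09,0.14,0,0,0,0.27,100],[0.115,0.175,0,0,0,0.34,100],[0.138,0.21,0,0,0,0.42,100],[0.16,0.245,0,0,0,0.496,100],[0.172,0.264,0,0,0,0.496,100]]

```text
time_s: 1.43
ee_pos: [0.5839, -0.0702, 0.2555]
ee_rot: [[0.998, 0.001, -0.055], [0.055, 0.003, 0.998], [0.001, -1.0, 0.003]]
force: [0.2, 0.1, 0.0]
gripper_width: 0.0858
```

Request:
servo_tool:
  series:
    - [[0,-0.002,-0.03,0,0,0,100],[0,-0.002,-0.06,0,0,0,100],[0,-0.002,-0.09,0,0,0,100],[0,-0.002,-0.12,0,0,0,100],[0,-0.002,-0.14,0,0,0,100],[0,-0.002,-0.155,0,0,0,100],[0,-0.002,-0.1715,0,0,0,100],[0,-0.002,-0.1715,0,0,0,100]]

```text
time_s: 2.1
ee_pos: [0.5794, -0.0775, 0.0808]
ee_rot: [[0.999, -0.007, -0.047], [0.047, 0.001, 0.999], [-0.007, -1.0, 0.001]]
force: [-0.6, -0.4, 0.3]
gripper_width: 0.0854
```

```bash
python3 - <<'E'
from h import *
print(r.state()['ee_pos'],r.state()['force'])
a=eyes.get_image('scene')[100:280,200:380,::-1]; b=eyes.get_image('top')[110:290,160:340,::-1]
cv2.imwrite('pics/g1.png',cv2.resize(np.hstack([a,b]),None,fx=2.2,fy=2.2,interpolation=cv2.INTER_CUBIC))
E
```

```text
[ 0.57938009 -0.07750163  0.08080193] [-0.57345993 -0.42356953  0.31166135]
```

View pics/g1.png

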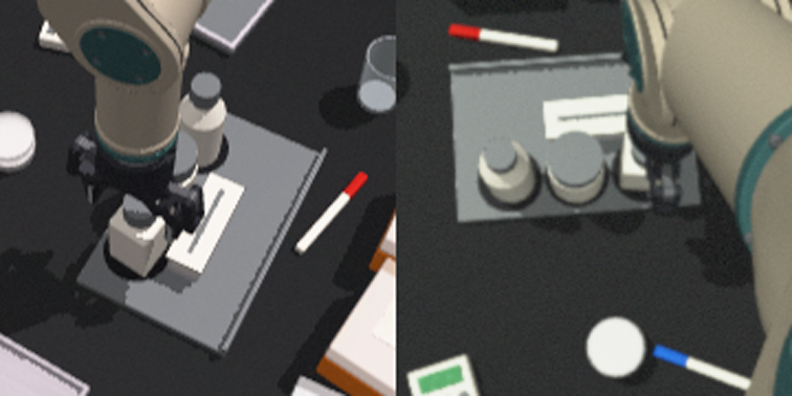

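Request:
servo_tool:
  series:
    - [[0,0,0,0,0,0,100],[0,0,0,0,0,0,100]]

```text
time_s: 2.37
ee_pos: [0.583, -0.0777, 0.0854]
ee_rot: [[0.999, 0.002, -0.047], [0.047, -0.0, 0.999], [0.002, -1.0, -0.0]]
force: [0.7, -0.6, 1.0]
gripper_width: 0.0855
```

Request:
servo_tool:
  series:
    - [[0.001,0.0025,-0.001,0,0,0,100],[0.001,0.005,-0.001,0,0,0,70],[0.001,0.005,-0.001,0,0,0,50],[0.001,0.005,-0.001,0,0,0,40],[0.001,0.005,-0.001,0,0,0,40],[0.001,0.005,-0.001,0,0,0,40],[0.001,0.005,-0.001,0,0,0,40]]

```text
time_s: 2.95
ee_pos: [0.5835, -0.0726, 0.0835]
ee_rot: [[0.999, 0.001, -0.047], [0.047, 0.0, 0.999], [0.001, -1.0, -0.0]]
force: [0.4, 0.8, 3.2]
gripper_width: 0.0368
```

Request:
servo_tool:
  series:
    - [[0,0,0,0,0,0,40],[0,0,0,0,0,0,40]]

```text
time_s: 3.12
ee_pos: [0.5835, -0.0726, 0.0835]
ee_rot: [[0.999, 0.001, -0.047], [0.047, 0.0, 0.999], [0.001, -1.0, 0.0]]
force: [-1.0, 0.1, 3.9]
gripper_width: 0.0368
```

```bash
python3 - <<'E'
from h import *
s=r.state();print(s['ee_pos'],s['force'],s['gripper_width'])
a=eyes.get_image('scene')[150:250,220:320,::-1]
cv2.imwrite('pics/g2.png',cv2.resize(a,None,fx=5,fy=5,interpolation=cv2.INTER_CUBIC))
E
```

```text
[ 0.58345068 -0.07258654  0.0835305 ] [-0.99078697  0.14354697  3.85215108] 0.03679336895130545
```

View pics/g2.png

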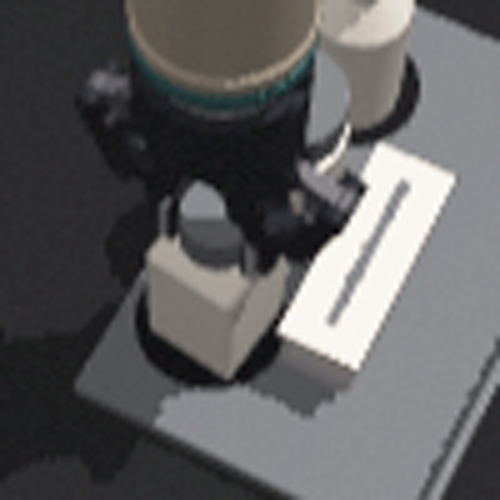

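```bash
python3 - <<'E'
from h import *
np.set_printoptions(precision=0,suppress=True)
c=lambda p:(proj('scene',p)-[220,150])*5
for z in(.0665,.0835,.098,.105,.117,.13,.14): print(z,[c((.5835+d,-.0726+d*.047,z)) for d in(-.026,-.019,0,.019,.026)])
g=lambda p:(proj('scene',p)-[200,100])*2.2
print([g((.5794+d,-.0775,z)) for z in (.0637,.08,.1) for d in(-.057,-.0427,.0427,.057)])
E
```

```text
0.0665 [array([168., 249.]), array([180., 255.]), array([214., 272.]), array([248., 289.]), array([261., 295.])]
0.0835 [array([168., 233.]), array([180., 239.]), array([215., 256.]), array([249., 274.]), array([262., 280.])]
0.098 [array([167., 219.]), array([180., 225.]), array([215., 243.]), array([250., 260.]), array([263., 267.])]
0.105 [array([167., 212.]), array([180., 219.]), array([215., 236.]), array([251., 254.]), array([264., 260.])]
0.117 [array([167., 201.]), array([180., 207.]), array([216., 225.]), array([252., 242.]), array([265., 249.])]
0.13 [array([167., 187.]), array([180., 194.]), array([216., 212.]), array([252., 230.]), array([266., 236.])]
0.14 [array([167., 177.]), array([180., 184.]), array([217., 202.]), array([253., 220.]), array([267., 226.])]
[array([ 90., 208.]), array([100., 214.]), array([166., 251.]), array([177., 257.]), array([ 89., 202.]), array([100., 208.]), array([166., 245.]), array([178., 251.]), array([ 89., 193.]), array([100., 199.]), array([167., 237.]), array([179., 243.])]
```

Request:
servo_tool:
  series:
    - [[0,0,0.005,0,0,0,30],[0,0,0.012,0,0,0,30],[0,0,0.025,0,0,0,30],[0,0,0.04,0,0,0,30],[0,0,0.06,0,0,0,30],[0,0,0.08,0,0,0,30],[0,0,0.09,0,0,0,30],[0,0,0.09,0,0,0,30]]

```text
time_s: 3.83
ee_pos: [0.5847, -0.0727, 0.1756]
ee_rot: [[0.999, 0.005, -0.047], [0.047, -0.0, 0.999], [0.005, -1.0, -0.001]]
force: [-0.4, 0.8, -2.3]
gripper_width: 0.0368
```

```bash
python3 - <<'E'
from h import *
s=r.state();print(s['ee_pos'],s['force'],s['gripper_width'])
a=eyes.get_image('scene')[80:260,180:360,::-1]
cv2.imwrite('pics/g3.png',cv2.resize(a,None,fx=3.3,fy=3.3,interpolation=cv2.INTER_CUBIC))
E
```

```text
[ 0.58471816 -0.07271714  0.17564514] [-0.38690533  0.84163428 -2.31509099] 0.03682036426792431
```

View pics/g3.png

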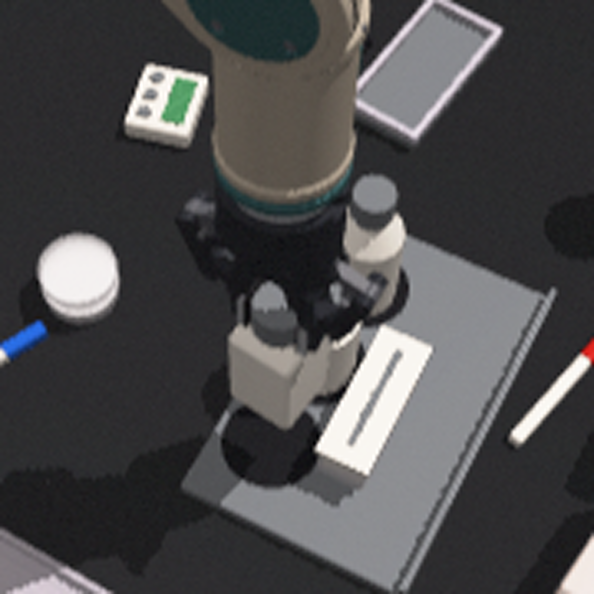

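Request:
servo_tool:
  series:
    - [[-0.003,-0.01,0,0,0,-0.1,30],[-0.008,-0.025,0,0,0,-0.2,30],[-0.014,-0.043,0,0,0,-0.3,30],[-0.02,-0.062,0,0,0,-0.4,30],[-0.026,-0.08,0,0,0,-0.5,30],[-0.032,-0.1,0,0,0,-0.6,30],[-0.038,-0.12,0,0,0,-0.7,30],[-0.044,-0.14,0,0,0,-0.8,30]]

```text
time_s: 4.55
ee_pos: [0.5376, -0.2132, 0.1716]
ee_rot: [[0.726, -0.003, 0.687], [-0.687, 0.001, 0.726], [-0.003, -1.0, -0.001]]
force: [0.0, 0.5, -1.5]
gripper_width: 0.0368
```

Request:
servo_tool:
  series:
    - [[-0.006,-0.018,0,0,0,-0.1,30],[-0.012,-0.036,0,0,0,-0.2,30],[-0.018,-0.053,0,0,0,-0.3,30],[-0.024,-0.07,0,0,0,-0.4,30],[-0.028,-0.083,0,0,0,-0.5,30],[-0.031,-0.0935,0,0,0,-0.6,30],[-0.031,-0.0935,0,0,0,-0.7,30],[-0.031,-0.0935,0,0,0,-0.8,30]]

```text
time_s: 5.22
ee_pos: [0.5064, -0.3068, 0.1714]
ee_rot: [[0.011, -0.003, 1.0], [-1.0, 0.001, 0.011], [-0.001, -1.0, -0.003]]
force: [-0.1, 0.2, -1.8]
gripper_width: 0.0369
```

Request:
servo_tool:
  series:
    - [[0,0,-0.015,0,0,0,30],[0,0,-0.035,0,0,0,30],[0,0,-0.055,0,0,0,30],[0,0,-0.07,0,0,0,30],[0,0,-0.08,0,0,0,30],[0,0,-0.085,0,0,0,30],[0,0,-0.085,0,0,0,30]]

```text
time_s: 5.8
ee_pos: [0.5071, -0.3055, 0.0865]
ee_rot: [[0.018, -0.003, 1.0], [-1.0, 0.001, 0.018], [-0.001, -1.0, -0.003]]
force: [-0.5, -0.8, -1.4]
gripper_width: 0.0368
```

Request:
servo_tool:
  series:
    - [[0,0,-0.003,0,0,0,30],[0,0,-0.006,0,0,0,30],[0,0,-0.009,0,0,0,30],[0,0,-0.0105,0,0,0,30],[0,0,-0.0105,0,0,0,30]]

```text
time_s: 6.22
ee_pos: [0.5081, -0.3061, 0.0777]
ee_rot: [[0.018, 0.0, 1.0], [-1.0, 0.0, 0.018], [-0.0, -1.0, 0.0]]
force: [0.7, -0.1, -1.5]
gripper_width: 0.0367
```

Not yet in contact; a little further.

Request:
servo_tool:
  series:
    - [[0,0,-0.001,0,0,0,30],[0,0,-0.002,0,0,0,30],[0,0,-0.002,0,0,0,30]]

```text
time_s: 6.47
ee_pos: [0.5086, -0.3064, 0.0765]
ee_rot: [[0.018, 0.001, 1.0], [-1.0, -0.001, 0.018], [0.001, -1.0, 0.001]]
force: [-0.7, 0.1, 2.3]
gripper_width: 0.037
```

Request:
servo_tool:
  series:
    - [[0,0,0,0,0,0,46],[0,0,0,0,0,0,52],[0,0,0,0,0,0,60],[0,0,0,0,0,0,80],[0,0,0,0,0,0,100],[0,0,0,0,0,0,100],[0,0,0.01,0,0,0,100],[0,0,0.02,0,0,0,100]]

```text
time_s: 7.13
ee_pos: [0.5078, -0.3059, 0.096]
ee_rot: [[0.018, -0.001, 1.0], [-1.0, 0.001, 0.018], [-0.001, -1.0, -0.001]]
force: [-0.1, -0.8, -0.3]
gripper_width: 0.0856
```

Request:
servo_tool:
  series:
    - [[0,0,0.03,0,0,0,100],[0,0,0.06,0,0,0,100],[0,0,0.09,0,0,0,100],[0,0,0.12,0,0,0,100],[0.012,0.045,0.12,0,0,0.12,100],[0.022,0.08,0.12,0,0,0.24,100],[0.032,0.115,0.12,0,0,0.36,100],[0.04,0.15,0.12,0,0,0.48,100]]

```text
time_s: 7.8
ee_pos: [0.5491, -0.1543, 0.2175]
ee_rot: [[0.483, 0.003, 0.876], [-0.876, -0.001, 0.483], [0.002, -1.0, 0.002]]
force: [0.0, -0.7, -1.2]
gripper_width: 0.0854
```

Request:
servo_tool:
  series:
    - [[0.004,0.02,0,0,0,0.12,100],[0.008,0.04,0,0,0,0.24,100],[0.012,0.06,0,0,0,0.36,100],[0.016,0.08,0,0,0,0.48,100],[0.02,0.1,0,0,0,0.6,100],[0.024,0.12,0,0,0,0.72,100],[0.027,0.14,0,0,0,0.84,100],[0.027,0.1605,0,0,0,0.95,100]]

```text
time_s: 8.47
ee_pos: [0.576, 0.005, 0.2171]
ee_rot: [[0.993, 0.002, 0.118], [-0.118, -0.001, 0.993], [0.002, -1.0, -0.0]]
force: [1.1, -0.1, 0.5]
gripper_width: 0.0858
```

Request:
servo_tool:
  series:
    - [[0,0,-0.01,0,0,0.1,100],[0,0,-0.03,0,0,0.17,100],[0,0,-0.05,0,0,0.17,100],[0,0,-0.075,0,0,0.17,100],[0,0,-0.1,0,0,0.17,100],[0,0,-0.12,0,0,0.17,100],[0,0,-0.13,0,0,0.17,100],[0,0,-0.13,0,0,0.17,100]]

```text
time_s: 9.13
ee_pos: [0.574, 0.004, 0.0845]
ee_rot: [[0.999, -0.003, -0.047], [0.047, -0.001, 0.999], [-0.003, -1.0, -0.001]]
force: [0.8, 0.3, -0.4]
gripper_width: 0.0851
```

Request:
servo_tool:
  series:
    - [[0,0,-0.004,0,0,0,100],[0,0,-0.008,0,0,0,100],[0,0,-0.01,0,0,0,100],[0,0,-0.01,0,0,0,100]]

```text
time_s: 9.47
ee_pos: [0.5755, 0.0044, 0.0762]
ee_rot: [[0.999, 0.001, -0.047], [0.047, -0.0, 0.999], [0.001, -1.0, -0.0]]
force: [-0.3, 0.5, 0.2]
gripper_width: 0.0852
```

Request:
servo_tool:
  series:
    - [[0,0,0,0,0,0,85],[0,0,0,0,0,0,75],[0,0,0,0,0,0,68],[0,0,0,0,0,0,60],[0,0,0,0,0,0,50],[0,0,0,0,0,0,50]]

```text
time_s: 9.97
ee_pos: [0.5755, 0.0044, 0.0765]
ee_rot: [[0.999, 0.001, -0.047], [0.047, -0.0, 0.999], [0.001, -1.0, -0.0]]
force: [-1.4, -0.1, 6.7]
gripper_width: 0.0585
```

Request:
servo_tool:
  series:
    - [[0,0,0.005,0,0,0,50],[0,0,0.015,0,0,0,50],[0,0,0.03,0,0,0,50],[0,0,0.055,0,0,0,50],[0,0,0.08,0,0,0,50],[0,0,0.105,0,0,0,50],[0,0,0.13,0,0,0,50],[0,0,0.14,0,0,0,50]]

```text
time_s: 10.63
ee_pos: [0.5769, 0.0047, 0.2196]
ee_rot: [[0.999, 0.006, -0.047], [0.047, 0.0, 0.999], [0.006, -1.0, 0.0]]
force: [0.9, -0.9, -1.5]
gripper_width: 0.059
```

Request:
servo_tool:
  series:
    - [[-0.005,-0.01,0,0,0,-0.1,50],[-0.015,-0.03,0,0,0,-0.2,50],[-0.025,-0.05,0,0,0,-0.3,50],[-0.035,-0.075,0,0,0,-0.4,50],[-0.045,-0.1,0,0,0,-0.5,50],[-0.055,-0.125,0,0,0,-0.6,50],[-0.065,-0.15,0,0,0,-0.7,50],[-0.075,-0.175,0,0,0,-0.8,50]]

```text
time_s: 11.3
ee_pos: [0.4991, -0.1715, 0.2154]
ee_rot: [[0.726, -0.001, 0.687], [-0.687, 0.0, 0.726], [-0.001, -1.0, -0.0]]
force: [0.0, 0.9, -1.8]
gripper_width: 0.0592
```

Request:
servo_tool:
  series:
    - [[-0.01,-0.024,0,0,0,-0.1,50],[-0.02,-0.048,0,0,0,-0.2,50],[-0.032,-0.072,0,0,0,-0.3,50],[-0.044,-0.096,0,0,0,-0.4,50],[-0.054,-0.117,0,0,0,-0.5,50],[-0.061,-0.131,0,0,0,-0.6,50],[-0.064,-0.137,0,0,0,-0.7,50],[-0.064,-0.137,0,0,0,-0.8,50]]

```text
time_s: 11.97
ee_pos: [0.4343, -0.3098, 0.2154]
ee_rot: [[0.009, -0.001, 1.0], [-1.0, -0.001, 0.009], [0.001, -1.0, -0.001]]
force: [1.1, 0.0, -2.3]
gripper_width: 0.0586
```

Request:
servo_tool:
  series:
    - [[0,0,0,0,0,0,50],[0,0,-0.02,0,0,0,50],[0,0,-0.045,0,0,0,50],[0,0,-0.07,0,0,0,50],[0,0,-0.095,0,0,0,50],[0,0,-0.115,0,0,0,50],[0,0,-0.13,0,0,0,50],[0,0,-0.135,0,0,0,50]]

```text
time_s: 12.63
ee_pos: [0.435, -0.3058, 0.0782]
ee_rot: [[0.021, -0.004, 1.0], [-1.0, 0.003, 0.021], [-0.003, -1.0, -0.003]]
force: [0.1, 0.4, -2.8]
gripper_width: 0.0589
```

Request:
servo_tool:
  series:
    - [[0,0,0,0,0,0,50],[0,0,0,0,0,0,50]]

```text
time_s: 12.8
ee_pos: [0.4366, -0.3075, 0.081]
ee_rot: [[0.019, 0.0, 1.0], [-1.0, 0.0, 0.019], [-0.0, -1.0, 0.0]]
force: [0.8, -0.8, -2.4]
gripper_width: 0.0587
```

Request:
servo_tool:
  series:
    - [[0,0,-0.003,0,0,0,50],[0,0,-0.006,0,0,0,50],[0,0,-0.009,0,0,0,50],[0,0,-0.0105,0,0,0,50],[0,0,-0.0115,0,0,0,50],[0,0,-0.0115,0,0,0,50]]

```text
time_s: 13.3
ee_pos: [0.4363, -0.3075, 0.0695]
ee_rot: [[0.018, 0.0, 1.0], [-1.0, 0.0, 0.018], [-0.0, -1.0, 0.0]]
force: [-1.4, 1.0, 0.7]
gripper_width: 0.0588
```

Request:
servo_tool:
  series:
    - [[0,0,-0.0005,0,0,0,50],[0,0,-0.0005,0,0,0,72],[0,0,-0.0005,0,0,0,80],[0,0,-0.0005,0,0,0,90],[0,0,-0.0005,0,0,0,100],[0,0,-0.0005,0,0,0,100],[0,0,0.01,0,0,0,100],[0,0,0.025,0,0,0,100]]

```text
time_s: 13.97
ee_pos: [0.4352, -0.307, 0.0938]
ee_rot: [[0.018, -0.003, 1.0], [-1.0, 0.002, 0.018], [-0.002, -1.0, -0.003]]
force: [-0.1, -0.0, 0.2]
gripper_width: 0.085
```

Request:
servo_tool:
  series:
    - [[0,0,0.03,0,0,0,100],[0,0,0.06,0,0,0,100],[0,0,0.09,0,0,0,100],[0,0,0.12,0,0,0,100],[0.015,0.035,0.13,0,0,0.12,100],[0.03,0.07,0.14,0,0,0.24,100],[0.045,0.105,0.15,0,0,0.36,100],[0.06,0.14,0.155,0,0,0.48,100]]

```text
time_s: 14.63
ee_pos: [0.497, -0.1664, 0.2516]
ee_rot: [[0.482, 0.003, 0.876], [-0.876, -0.001, 0.482], [0.002, -1.0, 0.002]]
force: [0.1, -0.3, 0.1]
gripper_width: 0.0852
```

Request:
servo_tool:
  series:
    - [[0.009,0.031,0,0,0,0.12,100],[0.018,0.062,0,0,0,0.24,100],[0.028,0.093,0,0,0,0.36,100],[0.037,0.124,0,0,0,0.48,100],[0.047,0.155,0,0,0,0.6,100],[0.057,0.187,0,0,0,0.72,100],[0.066,0.22,0,0,0,0.84,100],[0.076,0.2505,0,0,0,0.95,100]]

```text
time_s: 15.3
ee_pos: [0.5722, 0.0847, 0.2502]
ee_rot: [[0.993, 0.001, 0.117], [-0.117, -0.0, 0.993], [0.001, -1.0, -0.0]]
force: [0.1, 0.2, -0.1]
gripper_width: 0.0854
```

Request:
servo_tool:
  series:
    - [[0,0,0,0,0,0.1,100],[0,0,-0.02,0,0,0.17,100],[0,0,-0.045,0,0,0.17,100],[0,0,-0.07,0,0,0.17,100],[0,0,-0.095,0,0,0.17,100],[0,0,-0.115,0,0,0.17,100],[0,0,-0.13,0,0,0.17,100],[0,0,-0.13,0,0,0.17,100]]

```text
time_s: 15.97
ee_pos: [0.5699, 0.082, 0.1168]
ee_rot: [[0.999, -0.005, -0.047], [0.047, -0.002, 0.999], [-0.006, -1.0, -0.002]]
force: [-0.5, 0.1, -0.1]
gripper_width: 0.0853
```

Request:
servo_tool:
  series:
    - [[0,0,-0.007,0,0,0,100],[0,0,-0.014,0,0,0,100],[0,0,-0.02,0,0,0,100],[0,0,-0.02,0,0,0,100]]

```text
time_s: 16.3
ee_pos: [0.5718, 0.0827, 0.0987]
ee_rot: [[0.999, -0.001, -0.047], [0.047, -0.0, 0.999], [-0.001, -1.0, -0.0]]
force: [-0.4, 0.4, 0.0]
gripper_width: 0.0851
```

```bash
python3 - <<'E'
from h import *
s=r.state();print(s['ee_pos'],s['force'],s['gripper_width'])
a=eyes.get_image('scene')[80:380,110:360,::-1]
b=eyes.get_image('top')[100:300,160:400,::-1]
cv2.imwrite('pics/g4.png',cv2.resize(np.hstack([a,cv2.resize(b,(360,300))]),None,fx=1.3,fy=1.3,interpolation=cv2.INTER_CUBIC))
E
```

```text
[0.57180319 0.08271651 0.0987351 ] [-0.36830623  0.41469488  0.03772409] 0.08513138479234987
```

View pics/g4.png

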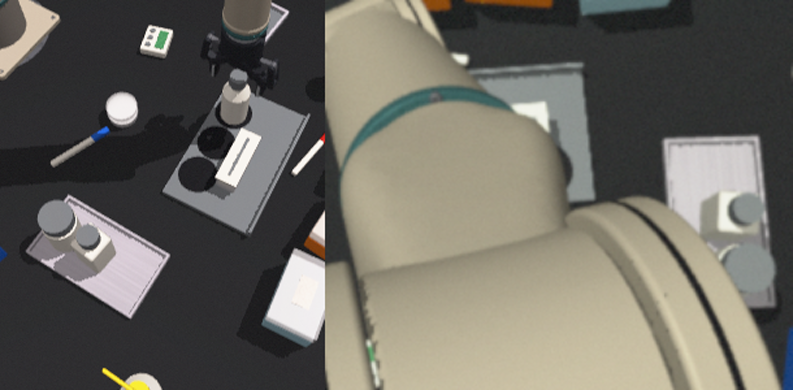

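Request:
servo_tool:
  series:
    - [[0,0,0,0,0,0,80],[0,0,0,0,0,0,60],[0,0,0,0,0,0,48],[0,0,0,0,0,0,40],[0,0,0,0,0,0,30],[0,0,0,0,0,0,25],[0,0,0,0,0,0,25]]

```text
time_s: 16.98
ee_pos: [0.5725, 0.083, 0.0996]
ee_rot: [[0.999, 0.001, -0.047], [0.047, 0.0, 0.999], [0.001, -1.0, 0.0]]
force: [-0.1, -0.5, 2.2]
gripper_width: 0.0329
```

Request:
servo_tool:
  series:
    - [[0,0,0.005,0,0,0,25],[0,0,0.015,0,0,0,25],[0,0,0.03,0,0,0,25],[0,0,0.05,0,0,0,25],[0,0,0.075,0,0,0,25],[0,0,0.1,0,0,0,25],[0,0,0.115,0,0,0,25],[0,0,0.12,0,0,0,25]]

```text
time_s: 17.65
ee_pos: [0.5737, 0.0834, 0.2226]
ee_rot: [[0.999, 0.005, -0.047], [0.047, 0.001, 0.999], [0.005, -1.0, 0.001]]
force: [0.7, -0.1, -1.4]
gripper_width: 0.0332
```

Request:
servo_tool:
  series:
    - [[0,-0.015,0,0,0,-0.1,25],[0.001,-0.035,0,0,0,-0.2,25],[0.002,-0.06,0,0,0,-0.3,25],[0.003,-0.087,0,0,0,-0.4,25],[0.004,-0.115,0,0,0,-0.5,25],[0.005,-0.145,0,0,0,-0.6,25],[0.006,-0.175,0,0,0,-0.7,25],[0.007,-0.205,0,0,0,-0.8,25]]

```text
time_s: 18.32
ee_pos: [0.5783, -0.1233, 0.2186]
ee_rot: [[0.726, -0.002, 0.687], [-0.687, 0.0, 0.726], [-0.001, -1.0, -0.001]]
force: [-0.1, -0.2, -1.6]
gripper_width: 0.0328
```

Request:
servo_tool:
  series:
    - [[0,-0.03,0,0,0,-0.1,25],[0,-0.06,0,0,0,-0.2,25],[0.001,-0.09,0,0,0,-0.3,25],[0.002,-0.12,0,0,0,-0.4,25],[0.002,-0.148,0,0,0,-0.5,25],[0.002,-0.17,0,0,0,-0.6,25],[0.002,-0.1825,0,0,0,-0.7,25],[0.002,-0.1825,0,0,0,-0.8,25]]

```text
time_s: 18.98
ee_pos: [0.5791, -0.3094, 0.2182]
ee_rot: [[0.008, -0.002, 1.0], [-1.0, -0.002, 0.008], [0.002, -1.0, -0.002]]
force: [-0.8, -0.4, -0.8]
gripper_width: 0.033
```

Request:
servo_tool:
  series:
    - [[0,0,0,0,0,0,25],[0,0,-0.02,0,0,0,25],[0,0,-0.04,0,0,0,25],[0,0,-0.065,0,0,0,25],[0,0,-0.09,0,0,0,25],[0,0,-0.105,0,0,0,25],[0,0,-0.115,0,0,0,25],[0,0,-0.115,0,0,0,25]]

```text
time_s: 19.65
ee_pos: [0.5796, -0.3027, 0.1015]
ee_rot: [[0.021, -0.004, 1.0], [-1.0, 0.003, 0.021], [-0.003, -1.0, -0.004]]
force: [-0.3, 0.6, -1.8]
gripper_width: 0.033
```

Request:
servo_tool:
  series:
    - [[0,0,0,0,0,0,25],[0,0,0,0,0,0,25]]

```text
time_s: 19.82
ee_pos: [0.5821, -0.3048, 0.1054]
ee_rot: [[0.019, 0.002, 1.0], [-1.0, -0.001, 0.019], [0.001, -1.0, 0.002]]
force: [0.0, -0.0, -1.2]
gripper_width: 0.0328
```

Request:
servo_tool:
  series:
    - [[0,0,-0.003,0,0,0,25],[0,0,-0.006,0,0,0,25],[0,0,-0.009,0,0,0,25],[0,0,-0.0105,0,0,0,25],[0,0,-0.0115,0,0,0,25],[0,0,-0.0115,0,0,0,25]]

```text
time_s: 20.32
ee_pos: [0.5812, -0.3047, 0.0927]
ee_rot: [[0.018, 0.0, 1.0], [-1.0, -0.0, 0.018], [0.0, -1.0, 0.0]]
force: [0.0, 0.1, -1.1]
gripper_width: 0.033
```

Request:
servo_tool:
  series:
    - [[0,0,-0.001,0,0,0,25],[0,0,-0.0015,0,0,0,25],[0,0,-0.0015,0,0,0,25]]

```text
time_s: 20.57
ee_pos: [0.5816, -0.3048, 0.0926]
ee_rot: [[0.018, 0.001, 1.0], [-1.0, -0.0, 0.018], [0.0, -1.0, 0.001]]
force: [-1.3, 0.8, 7.1]
gripper_width: 0.0331
```

Request:
servo_tool:
  series:
    - [[0,0,0.0005,0,0,0,30],[0,0,0.0005,0,0,0,42],[0,0,0.0005,0,0,0,50],[0,0,0.0005,0,0,0,70],[0,0,0.0005,0,0,0,100],[0,0,0.0005,0,0,0,100],[0,0,0.01,0,0,0,100],[0,0,0.03,0,0,0,100]]

```text
time_s: 21.23
ee_pos: [0.5793, -0.3036, 0.1194]
ee_rot: [[0.018, -0.005, 1.0], [-1.0, 0.002, 0.018], [-0.002, -1.0, -0.005]]
force: [-1.1, 0.6, -0.3]
gripper_width: 0.0853
```

Request:
servo_tool:
  series:
    - [[0,0,0.03,0,0,0,100],[0,0,0.06,0,0,0,100],[0.005,0.03,0.09,0,0,0.1,100],[0.012,0.065,0.11,0,0,0.22,100],[0.019,0.1,0.11,0,0,0.34,100],[0.026,0.135,0.11,0,0,0.46,100],[0.033,0.17,0.11,0,0,0.58,100],[0.04,0.205,0.11,0,0,0.7,100]]

```text
time_s: 21.9
ee_pos: [0.6214, -0.098, 0.2325]
ee_rot: [[0.662, 0.001, 0.75], [-0.75, -0.0, 0.662], [0.001, -1.0, 0.001]]
force: [0.6, -0.3, 0.2]
gripper_width: 0.0853
```

Request:
servo_tool:
  series:
    - [[0.004,0.02,0,0,0,0.12,100],[0.008,0.04,-0.01,0,0,0.24,100],[0.012,0.06,-0.02,0,0,0.36,100],[0.016,0.082,-0.03,0,0,0.48,100],[0.016,0.082,-0.04,0,0,0.6,100],[0.016,0.082,-0.05,0,0,0.72,100],[0.016,0.082,-0.06,0,0,0.84,100],[0.016,0.082,-0.07,0,0,0.925,100]]

```text
time_s: 22.57
ee_pos: [0.6374, -0.0178, 0.1615]
ee_rot: [[0.997, 0.001, -0.078], [0.078, -0.001, 0.997], [0.001, -1.0, -0.001]]
force: [-0.2, -0.5, -0.4]
gripper_width: 0.0855
```

Request:
servo_tool:
  series:
    - [[0,0,0,0,0,0,100],[0,0,0,0,0,0,100]]

```text
time_s: 22.73
ee_pos: [0.637, -0.018, 0.1613]
ee_rot: [[0.998, -0.001, -0.069], [0.069, -0.0, 0.998], [-0.001, -1.0, -0.0]]
force: [-0.4, -0.1, 1.0]
gripper_width: 0.0854
```

```bash
python3 - <<'E'
from h import *
s=r.state();print(s['ee_pos'],s['force'],s['gripper_width'])
a=eyes.get_image('scene')[80:330,120:370,::-1]
cv2.imwrite('pics/g5.png',cv2.resize(a,None,fx=2.4,fy=2.4,interpolation=cv2.INTER_CUBIC))
E
```

```text
[ 0.63697347 -0.01795593  0.16133846] [-0.40646165 -0.05947324  1.04675009] 0.08537967602278243
```

View pics/g5.png

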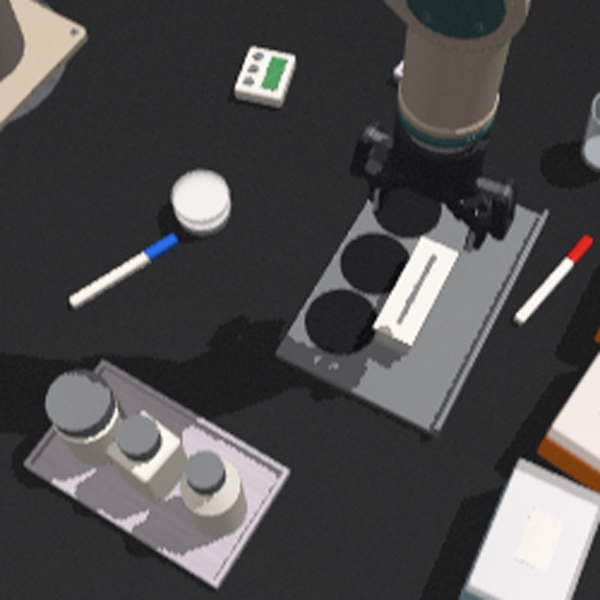

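Request:
servo_tool:
  series:
    - [[0.001,0,-0.025,0,0,0,100],[0.001,0,-0.05,0,0,0,100],[0.001,0,-0.075,0,0,0,100],[0.001,0,-0.095,0,0,0,100],[0.001,0,-0.11,0,0,0,100],[0.001,0,-0.122,0,0,0,100],[0.001,0,-0.13,0,0,0,100],[0.001,0,-0.13,0,0,0,100]]

```text
time_s: 23.45
ee_pos: [0.6376, -0.0176, 0.0303]
ee_rot: [[0.997, -0.002, -0.071], [0.071, -0.0, 0.997], [-0.002, -1.0, -0.0]]
force: [0.2, 0.2, -0.4]
gripper_width: 0.0852
```

Request:
servo_tool:
  series:
    - [[0,0,-0.002,0,0,0,100],[0,0,-0.005,0,0,0,100],[0,0,-0.007,0,0,0,100],[0,0,-0.007,0,0,0,100]]

```text
time_s: 23.78
ee_pos: [0.6383, -0.0176, 0.0245]
ee_rot: [[0.997, 0.0, -0.072], [0.072, -0.0, 0.997], [0.0, -1.0, -0.0]]
force: [0.8, 0.2, 0.1]
gripper_width: 0.0856
```

Now close gently on the trough.

Request:
servo_tool:
  series:
    - [[0,0,0,0,0,0,80],[0,0,0,0,0,0,65],[0,0,0,0,0,0,55],[0,0,0,0,0,0,50],[0,0,0,0,0,0,40],[0,0,0,0,0,0,40],[0,0,0,0,0,0,40]]
  grip_force: 30

```text
time_s: 24.37
ee_pos: [0.6384, -0.0176, 0.0246]
ee_rot: [[0.997, 0.001, -0.072], [0.072, -0.0, 0.997], [0.001, -1.0, -0.0]]
force: [-0.8, 0.4, 4.8]
gripper_width: 0.0431
```

Request:
servo_tool:
  series:
    - [[0,0,0.003,0,0,0,40],[0,0,0.008,0,0,0,40],[0,0,0.02,0,0,0,40],[0,0,0.04,0,0,0,40],[0,0,0.06,0,0,0,40],[0,0,0.08,0,0,0,40],[0,0,0.08,0,0,0,40]]

```text
time_s: 24.95
ee_pos: [0.6413, -0.0173, 0.1091]
ee_rot: [[0.997, 0.008, -0.072], [0.072, 0.0, 0.997], [0.008, -1.0, -0.0]]
force: [1.0, 0.5, -0.0]
gripper_width: 0.0432
```

```bash
python3 - <<'E'
from h import *
s=r.state();print(s['ee_pos'],s['force'],s['gripper_width'])
a=eyes.get_image('scene')[70:250,230:410,::-1]
cv2.imwrite('pics/g6.png',cv2.resize(a,None,fx=3.3,fy=3.3,interpolation=cv2.INTER_CUBIC))
E
```

```text
[ 0.64128561 -0.01732012  0.10912399] [ 0.96032037  0.45187566 -0.01991489] 0.04324073862831566
```

View pics/g6.png

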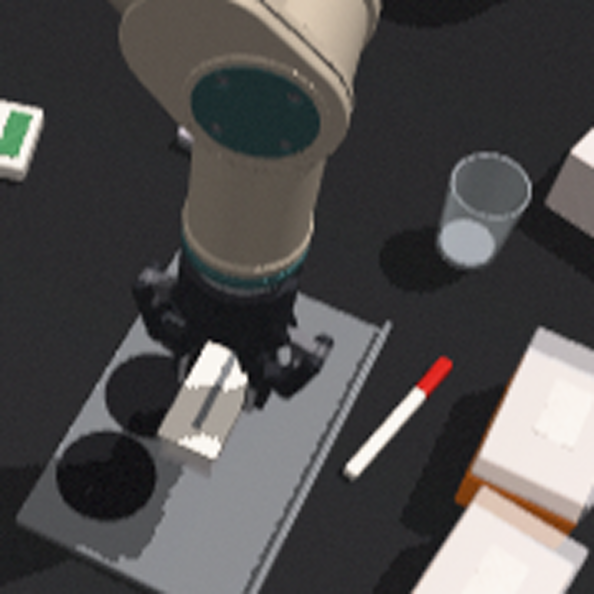

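```bash
python3 - <<'E'
from h import *
np.set_printoptions(precision=0,suppress=True)
c,s=np.cos(.072),np.sin(.072); R=np.array([[c,-s],[s,c]])
for dy in(-.06,):
  for dx in(-.022,.022):
    for z in(.139,.097):
      p=np.array([.6405,-.0173])+R@[dx,dy]; print(dx,z,(proj('scene',(*p,z))-[230,70])*3.3)
t=eyes.get_image('top')[180:270,60:180,::-1]
cv2.imwrite('pics/hold.png',cv2.resize(t,None,fx=6,fy=6,interpolation=cv2.INTER_CUBIC))
E
```

```text
-0.022 0.139 [154. 431.]
-0.022 0.097 [152. 457.]
0.022 0.139 [212. 458.]
0.022 0.097 [207. 484.]
```

View pics/hold.png

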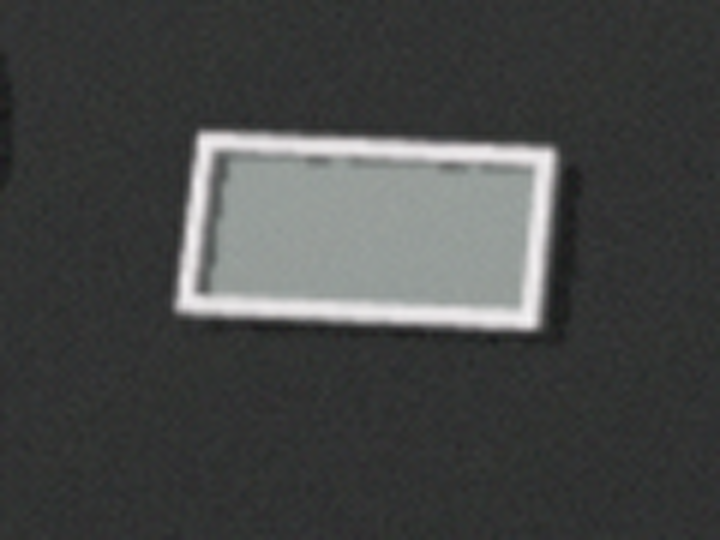

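```bash
python3 - <<'E'
from h import *
P=np.array([ray('top',(u/6+60,v/6+180),.018)[:2] for u,v in[(200,131),(557,148),(541,330),(176,314)]])
print(P,P.mean(0),[np.arctan2(-(a-b)[0],(a-b)[1]) for a,b in((P[0],P[1]),(P[3],P[2]))], [np.linalg.norm(P[i]-P[i-1]) for i in range(4)])
E
```

```text
[[0.54684487 0.39029354]
 [0.53753043 0.23701962]
 [0.45933997 0.24094093]
 [0.46824235 0.39513801]] [0.5029894  0.31584802] [np.float64(-0.060695227645691435), np.float64(-0.05766977189458015)] [np.float64(0.07875166528039729), np.float64(0.15355668337348213), np.float64(0.07828873058590774), np.float64(0.15445385413161414)]
```

Request:
servo_tool:
  series:
    - [[-0.006,0.015,0,0,0,-0.01,40],[-0.014,0.035,0,0,0,-0.025,40],[-0.023,0.057,0,0,0,-0.04,40],[-0.033,0.08,0,0,0,-0.055,40],[-0.042,0.104,0,0,0,-0.07,40],[-0.052,0.128,0,0,0,-0.085,40],[-0.062,0.152,0,0,0,-0.1,40],[-0.072,0.176,0,0,0,-0.115,40]]

```text
time_s: 25.72
ee_pos: [0.5645, 0.159, 0.103]
ee_rot: [[0.999, -0.002, 0.044], [-0.044, -0.001, 0.999], [-0.002, -1.0, -0.001]]
force: [-0.6, 0.1, -1.2]
gripper_width: 0.0434
```

Request:
servo_tool:
  series:
    - [[-0.01,0.024,0,0,0,-0.008,40],[-0.02,0.048,0,0,0,-0.016,40],[-0.03,0.072,0,0,0,-0.016,40],[-0.04,0.097,0,0,0,-0.016,40],[-0.05,0.12,0,0,0,-0.016,40],[-0.058,0.141,0,0,0,-0.016,40],[-0.064,0.1575,0,0,0,-0.016,40],[-0.064,0.1575,0,0,0,-0.016,40]]

```text
time_s: 26.38
ee_pos: [0.4988, 0.321, 0.1033]
ee_rot: [[0.999, -0.003, 0.052], [-0.052, 0.003, 0.999], [-0.003, -1.0, 0.003]]
force: [0.4, 1.2, -0.7]
gripper_width: 0.0429
```

Request:
servo_tool:
  series:
    - [[0,0,0,0,0,0,40],[0,0,-0.01,0,0,0,40],[0,0,-0.025,0,0,0,40],[0,0,-0.04,0,0,0,40],[0,0,-0.05,0,0,0,40],[0,0,-0.05,0,0,0,40],[0,0,-0.05,0,0,0,40]]

```text
time_s: 26.97
ee_pos: [0.5021, 0.3145, 0.0533]
ee_rot: [[0.998, -0.001, 0.06], [-0.06, -0.002, 0.998], [-0.001, -1.0, -0.002]]
force: [0.5, 0.8, -1.2]
gripper_width: 0.0434
```

Request:
servo_tool:
  series:
    - [[0,0.001,-0.008,0,0,0,40],[0,0.001,-0.016,0,0,0,40],[0,0.001,-0.022,0,0,0,40],[0,0.001,-0.027,0,0,0,40],[0,0.001,-0.03,0,0,0,40],[0,0.001,-0.03,0,0,0,40],[0,0.001,-0.03,0,0,0,40]]

```text
time_s: 27.55
ee_pos: [0.5021, 0.3169, 0.0241]
ee_rot: [[0.998, -0.0, 0.059], [-0.059, -0.0, 0.998], [-0.0, -1.0, -0.0]]
force: [0.7, 0.1, -0.4]
gripper_width: 0.0427
```

Request:
servo_tool:
  series:
    - [[0,0,-0.001,0,0,0,40],[0,0,-0.002,0,0,0,40],[0,0,-0.002,0,0,0,40],[0,0,-0.002,0,0,0,40]]

```text
time_s: 27.88
ee_pos: [0.5025, 0.3171, 0.0226]
ee_rot: [[0.998, 0.001, 0.059], [-0.059, 0.001, 0.998], [0.001, -1.0, 0.001]]
force: [-0.8, -0.1, 1.3]
gripper_width: 0.0429
```

Request:
servo_tool:
  series:
    - [[0,0,0,0,0,0,54],[0,0,0,0,0,0,60],[0,0,0,0,0,0,80],[0,0,0,0,0,0,100],[0,0,0,0,0,0,100],[0,0,0.01,0,0,0,100],[0,0,0.03,0,0,0,100],[0,0,0.06,0,0,0,100]]
  grip_force: 40

```text
time_s: 28.55
ee_pos: [0.5005, 0.3158, 0.0813]
ee_rot: [[0.998, -0.004, 0.059], [-0.059, -0.003, 0.998], [-0.004, -1.0, -0.003]]
force: [-0.3, 0.9, 0.1]
gripper_width: 0.0855
```

Request:
servo_tool:
  series:
    - [[0,0,0.035,0,0,-0.1,100],[0,-0.03,0.07,0,0,-0.2,100],[0,-0.06,0.1,0,0,-0.3,100],[0.005,-0.095,0.13,0,0,-0.4,100],[0.01,-0.13,0.15,0,0,-0.5,100],[0.015,-0.165,0.15,0,0,-0.6,100],[0.02,-0.2,0.15,0,0,-0.7,100],[0.025,-0.24,0.15,0,0,-0.8,100]]

```text
time_s: 29.22
ee_pos: [0.5275, 0.076, 0.2341]
ee_rot: [[0.65, 0.003, 0.76], [-0.76, 0.001, 0.65], [0.001, -1.0, 0.003]]
force: [0.9, 0.3, 0.1]
gripper_width: 0.0853
```

```bash
python3 - <<'E'
from h import *
s=r.state();print(s['ee_pos'],s['gripper_width'])
t=eyes.get_image('top')[180:270,60:180,::-1]; u=eyes.get_image('scene')[70:160,260:380,::-1]
cv2.imwrite('pics/hold2.png',cv2.resize(np.vstack([t,u]),None,fx=3.3,fy=3.3,interpolation=cv2.INTER_CUBIC))
E
```

```text
[0.52753409 0.07595852 0.23408545] 0.0852764052620892
```

View pics/hold2.png

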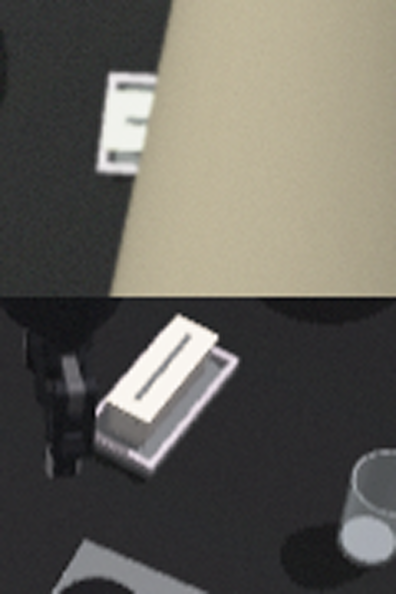

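Request:
servo_tool:
  series:
    - [[0.006,-0.04,0,0,0,-0.08,100],[0.012,-0.08,0,0,0,-0.16,100],[0.018,-0.12,0,0,0,-0.25,100],[0.024,-0.16,0,0,0,-0.33,100],[0.03,-0.2,0,0,0,-0.42,100],[0.036,-0.24,0,0,0,-0.5,100],[0.042,-0.28,0,0,0,-0.58,100],[0.046,-0.315,0,0,0,-0.65,100]]

```text
time_s: 29.98
ee_pos: [0.5734, -0.2404, 0.2329]
ee_rot: [[0.058, 0.001, 0.998], [-0.998, -0.0, 0.058], [0.0, -1.0, 0.001]]
force: [0.2, -0.4, 0.3]
gripper_width: 0.0855
```

Request:
servo_tool:
  series:
    - [[0.004,-0.03,0,0,0,-0.035,100],[0.008,-0.055,0,0,0,-0.035,100],[0.0085,-0.0665,-0.01,0,0,-0.035,100],[0.0085,-0.0665,-0.01,0,0,-0.035,100],[0.0085,-0.0665,-0.01,0,0,-0.035,100]]

```text
time_s: 30.4
ee_pos: [0.581, -0.303, 0.221]
ee_rot: [[0.027, -0.002, 1.0], [-1.0, 0.003, 0.027], [-0.003, -1.0, -0.002]]
force: [-0.3, 0.6, 0.2]
gripper_width: 0.0854
```

Request:
servo_tool:
  series:
    - [[0,0,-0.025,0,0,-0.009,100],[0,0,-0.05,0,0,-0.009,100],[0,0,-0.075,0,0,-0.009,100],[0,0,-0.1,0,0,-0.009,100],[0,0,-0.115,0,0,-0.009,100],[0,0,-0.125,0,0,-0.009,100],[0,0,-0.128,0,0,-0.009,100],[0,0,-0.128,0,0,-0.009,100]]

```text
time_s: 31.07
ee_pos: [0.582, -0.3029, 0.094]
ee_rot: [[0.02, -0.0, 1.0], [-1.0, 0.001, 0.02], [-0.001, -1.0, -0.0]]
force: [-0.3, -0.2, 0.9]
gripper_width: 0.0851
```

Request:
servo_tool:
  series:
    - [[0,0,0,0,0,0,100],[0,0,0,0,0,0,100]]

```text
time_s: 31.23
ee_pos: [0.5827, -0.3046, 0.0957]
ee_rot: [[0.018, 0.002, 1.0], [-1.0, -0.001, 0.018], [0.001, -1.0, 0.002]]
force: [-0.1, 0.3, -0.8]
gripper_width: 0.0854
```

Request:
servo_tool:
  series:
    - [[0,0,-0.002,0,0,0,80],[0,0,-0.002,0,0,0,60],[0,0,-0.002,0,0,0,48],[0,0,-0.002,0,0,0,40],[0,0,-0.002,0,0,0,30],[0,0,-0.002,0,0,0,25],[0,0,-0.002,0,0,0,25]]

```text
time_s: 31.82
ee_pos: [0.5819, -0.3049, 0.0926]
ee_rot: [[0.018, 0.001, 1.0], [-1.0, -0.0, 0.018], [0.0, -1.0, 0.001]]
force: [0.2, 0.2, 2.8]
gripper_width: 0.033
```

Request:
servo_tool:
  series:
    - [[0,0,0.005,0,0,0,25],[0,0,0.015,0,0,0,25],[0,0,0.03,0,0,0,25],[0,0,0.05,0,0,0,25],[0,0,0.075,0,0,0,25],[0,0,0.1,0,0,0,25],[0,0,0.115,0,0,0,25],[0,0,0.12,0,0,0,25]]

```text
time_s: 32.48
ee_pos: [0.5831, -0.3055, 0.216]
ee_rot: [[0.018, 0.005, 1.0], [-1.0, -0.003, 0.018], [0.003, -1.0, 0.005]]
force: [-0.3, -0.5, -0.3]
gripper_width: 0.0332
```

Request:
servo_tool:
  series:
    - [[0,0.015,0,0,0,0.1,25],[-0.001,0.035,0,0,0,0.2,25],[-0.002,0.06,0,0,0,0.3,25],[-0.003,0.087,0,0,0,0.4,25],[-0.004,0.115,0,0,0,0.5,25],[-0.005,0.145,0,0,0,0.6,25],[-0.006,0.175,0,0,0,0.7,25],[-0.007,0.205,0,0,0,0.8,25]]

```text
time_s: 33.15
ee_pos: [0.5737, -0.0981, 0.2117]
ee_rot: [[0.733, -0.001, 0.68], [-0.68, 0.0, 0.733], [-0.001, -1.0, -0.001]]
force: [0.6, -0.0, -1.0]
gripper_width: 0.0335
```

Request:
servo_tool:
  series:
    - [[0,0.03,0,0,0,0.1,25],[0,0.06,0,0,0,0.2,25],[-0.001,0.09,0,0,0,0.3,25],[-0.002,0.12,0,0,0,0.4,25],[-0.0025,0.148,0,0,0,0.5,25],[-0.0025,0.17,0,0,0,0.6,25],[-0.0025,0.183,0,0,0,0.7,25],[-0.0025,0.183,0,0,0,0.8,25]]

```text
time_s: 33.82
ee_pos: [0.5712, 0.0885, 0.2118]
ee_rot: [[0.998, -0.001, -0.058], [0.058, 0.003, 0.998], [-0.001, -1.0, 0.003]]
force: [-0.5, -0.0, -0.8]
gripper_width: 0.0325
```

Request:
servo_tool:
  series:
    - [[0,0,0,0,0,0,25],[0,0,-0.015,0,0,0,25],[0,0,-0.035,0,0,0,25],[0,0,-0.06,0,0,0,25],[0,0,-0.08,0,0,0,25],[0,0,-0.095,0,0,0,25],[0,0,-0.103,0,0,0,25],[0,0,-0.103,0,0,0,25]]

```text
time_s: 34.48
ee_pos: [0.5706, 0.0822, 0.1072]
ee_rot: [[0.999, -0.004, -0.044], [0.044, -0.001, 0.999], [-0.004, -1.0, -0.001]]
force: [-0.3, -1.0, -1.2]
gripper_width: 0.0329
```

Request:
servo_tool:
  series:
    - [[0,0,0,0,0,0,25],[0,0,0,0,0,0,25],[0,0,0,0,0,0,25]]

```text
time_s: 34.73
ee_pos: [0.5731, 0.0835, 0.1104]
ee_rot: [[0.999, 0.002, -0.046], [0.046, 0.0, 0.999], [0.002, -1.0, 0.0]]
force: [0.6, 0.0, -1.0]
gripper_width: 0.0329
```

Request:
servo_tool:
  series:
    - [[0,0,-0.003,0,0,0,25],[0,0,-0.006,0,0,0,25],[0,0,-0.008,0,0,0,25],[0,0,-0.0095,0,0,0,25],[0,0,-0.0105,0,0,0,25],[0,0,-0.0105,0,0,0,25]]

```text
time_s: 35.23
ee_pos: [0.5723, 0.0834, 0.0995]
ee_rot: [[0.999, 0.0, -0.047], [0.047, -0.0, 0.999], [0.0, -1.0, -0.0]]
force: [-2.2, -0.2, 5.0]
gripper_width: 0.0331
```

Request:
servo_tool:
  series:
    - [[0,0,0.001,0,0,0,30],[0,0,0.001,0,0,0,42],[0,0,0.001,0,0,0,50],[0,0,0.001,0,0,0,70],[0,0,0.001,0,0,0,100],[0,0,0.001,0,0,0,100],[0,0,0.012,0,0,0,100],[0,0,0.03,0,0,0,100]]

```text
time_s: 35.9
ee_pos: [0.5707, 0.0831, 0.1279]
ee_rot: [[0.999, -0.004, -0.047], [0.047, -0.001, 0.999], [-0.004, -1.0, -0.0]]
force: [-0.1, -0.1, -0.5]
gripper_width: 0.085
```

Request:
servo_tool:
  series:
    - [[0,0,0.035,0,0,0,100],[0,0,0.07,0,0,0,100],[-0.01,-0.03,0.1,0,0,-0.12,100],[-0.02,-0.065,0.11,0,0,-0.24,100],[-0.032,-0.1,0.11,0,0,-0.36,100],[-0.044,-0.135,0.11,0,0,-0.48,100],[-0.056,-0.17,0.11,0,0,-0.6,100],[-0.068,-0.205,0.11,0,0,-0.72,100]]

```text
time_s: 36.57
ee_pos: [0.5035, -0.123, 0.2399]
ee_rot: [[0.778, 0.002, 0.628], [-0.628, 0.0, 0.778], [0.001, -1.0, 0.001]]
force: [0.7, -0.7, 0.2]
gripper_width: 0.0856
```

Request:
servo_tool:
  series:
    - [[-0.012,-0.035,0,0,0,-0.12,100],[-0.024,-0.07,0,0,0,-0.24,100],[-0.036,-0.105,0,0,0,-0.36,100],[-0.048,-0.14,0,0,0,-0.48,100],[-0.058,-0.17,0,0,0,-0.6,100],[-0.068,-0.186,0,0,0,-0.72,100],[-0.068,-0.186,0,0,0,-0.84,100],[-0.068,-0.186,0,0,0,-0.88,100]]

```text
time_s: 37.23
ee_pos: [0.4352, -0.3092, 0.2395]
ee_rot: [[0.009, 0.001, 1.0], [-1.0, -0.001, 0.009], [0.001, -1.0, 0.001]]
force: [1.2, 0.1, 0.4]
gripper_width: 0.0857
```

Request:
servo_tool:
  series:
    - [[0,0,0,0,0,0,100],[0,0,0,0,0,0,100]]

```text
time_s: 37.4
ee_pos: [0.4364, -0.3073, 0.2393]
ee_rot: [[0.02, 0.001, 1.0], [-1.0, 0.0, 0.02], [-0.0, -1.0, 0.001]]
force: [0.2, 0.5, -0.7]
gripper_width: 0.0854
```

```bash
python3 - <<'E'
from h import *
s=r.state();print(s['ee_pos'],s['gripper_width'])
t=eyes.get_image('top')[120:270,60:340,::-1]
cv2.imwrite('pics/t2.png',cv2.resize(t,None,fx=2.8,fy=2.8,interpolation=cv2.INTER_CUBIC))
E
```

```text
[ 0.43639087 -0.30728602  0.23925005] 0.085409643657853
```

View pics/t2.png

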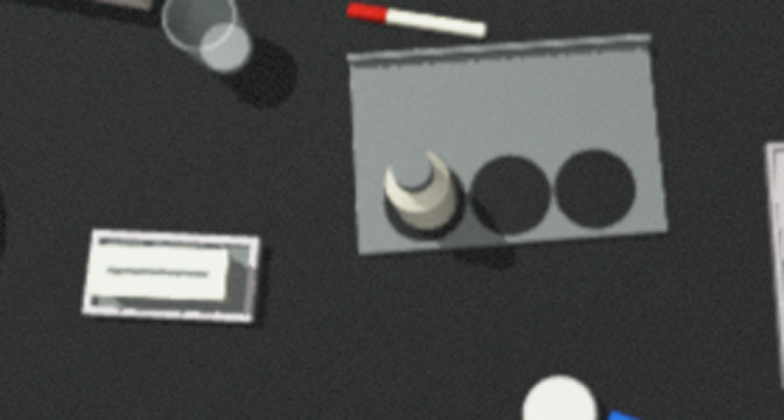

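```bash
python3 - <<'E'
from h import *
f=lambda u,v,z:ray('top',(u/2.8+60,v/2.8+120),z)[:2]
P=np.array([f(*p,.053) for p in[(90,245),(228,251),(225,300),(87,295)]]); print(P,P.mean(0)-[.503,.316])
print(f(412,171,.148))
E
```

```text
[[0.52649152 0.37755746]
 [0.51958419 0.25577205]
 [0.47610452 0.25656205]
 [0.48212532 0.37718214]] [-0.00192361  0.00076843]
[0.56862154 0.08340381]
```

Request:
servo_tool:
  series:
    - [[0,0,-0.03,0,0,0,100],[0,0,-0.06,0,0,0,100],[0,0,-0.09,0,0,0,100],[0,0,-0.12,0,0,0,100],[0,0,-0.14,0,0,0,100],[0,0,-0.152,0,0,0,100],[0,0,-0.158,0,0,0,100],[0,0,-0.16,0,0,0,100]]

```text
time_s: 38.12
ee_pos: [0.436, -0.307, 0.0779]
ee_rot: [[0.019, -0.001, 1.0], [-1.0, 0.001, 0.019], [-0.001, -1.0, -0.001]]
force: [1.9, -0.3, 0.9]
gripper_width: 0.0854
```

Request:
servo_tool:
  series:
    - [[0,0,-0.003,0,0,0,100],[0,0,-0.006,0,0,0,100],[0,0,-0.0085,0,0,0,100],[0,0,-0.0085,0,0,0,100],[0,0,-0.0085,0,0,0,100]]

```text
time_s: 38.53
ee_pos: [0.4364, -0.3077, 0.0706]
ee_rot: [[0.018, 0.001, 1.0], [-1.0, -0.0, 0.018], [0.0, -1.0, 0.001]]
force: [0.1, -1.0, -0.1]
gripper_width: 0.0852
```

Request:
servo_tool:
  series:
    - [[0,0,-0.001,0,0,0,85],[0,0,-0.001,0,0,0,75],[0,0,-0.001,0,0,0,68],[0,0,-0.001,0,0,0,60],[0,0,-0.001,0,0,0,50],[0,0,-0.001,0,0,0,50]]

```text
time_s: 39.03
ee_pos: [0.4363, -0.3076, 0.0697]
ee_rot: [[0.018, 0.001, 1.0], [-1.0, -0.0, 0.018], [0.0, -1.0, 0.001]]
force: [-0.2, 1.1, 5.8]
gripper_width: 0.0587
```

Request:
servo_tool:
  series:
    - [[0,0,0.005,0,0,0,50],[0,0,0.015,0,0,0,50],[0,0,0.03,0,0,0,50],[0,0,0.055,0,0,0,50],[0,0,0.08,0,0,0,50],[0,0,0.105,0,0,0,50],[0,0,0.13,0,0,0,50],[0,0,0.14,0,0,0,50]]

```text
time_s: 39.7
ee_pos: [0.4374, -0.3087, 0.2129]
ee_rot: [[0.018, 0.005, 1.0], [-1.0, -0.003, 0.018], [0.003, -1.0, 0.005]]
force: [1.2, -0.3, -2.5]
gripper_width: 0.0586
```

Request:
servo_tool:
  series:
    - [[0.005,0.01,0,0,0,0.1,50],[0.015,0.03,0,0,0,0.2,50],[0.025,0.05,0,0,0,0.3,50],[0.035,0.075,0,0,0,0.4,50],[0.045,0.1,0,0,0,0.5,50],[0.055,0.125,0,0,0,0.6,50],[0.065,0.15,0,0,0,0.7,50],[0.075,0.175,0,0,0,0.8,50]]

```text
time_s: 40.37
ee_pos: [0.511, -0.1313, 0.2088]
ee_rot: [[0.733, -0.001, 0.68], [-0.68, 0.0, 0.733], [-0.001, -1.0, -0.001]]
force: [0.5, -0.3, -2.0]
gripper_width: 0.0587
```

Request:
servo_tool:
  series:
    - [[0.01,0.024,0,0,0,0.1,50],[0.02,0.048,0,0,0,0.2,50],[0.032,0.072,0,0,0,0.3,50],[0.044,0.096,0,0,0,0.4,50],[0.054,0.117,0,0,0,0.5,50],[0.061,0.131,0,0,0,0.6,50],[0.064,0.137,0,0,0,0.7,50],[0.064,0.137,0,0,0,0.8,50]]

```text
time_s: 41.03
ee_pos: [0.5755, 0.0073, 0.2086]
ee_rot: [[0.998, -0.0, -0.055], [0.055, 0.002, 0.998], [-0.0, -1.0, 0.002]]
force: [-0.5, -0.3, -1.9]
gripper_width: 0.0585
```

Request:
servo_tool:
  series:
    - [[0,0,0,0,0,0,50],[0,0,-0.015,0,0,0,50],[0,0,-0.035,0,0,0,50],[0,0,-0.06,0,0,0,50],[0,0,-0.085,0,0,0,50],[0,0,-0.105,0,0,0,50],[0,0,-0.12,0,0,0,50],[0,0,-0.122,0,0,0,50]]

```text
time_s: 41.7
ee_pos: [0.5724, 0.0034, 0.0841]
ee_rot: [[0.999, -0.006, -0.044], [0.044, -0.001, 0.999], [-0.006, -1.0, -0.001]]
force: [-0.7, 0.6, -1.3]
gripper_width: 0.0589
```

Request:
servo_tool:
  series:
    - [[0,0,0,0,0,0,50],[0,0,0,0,0,0,50],[0,0,0,0,0,0,50]]

```text
time_s: 41.95
ee_pos: [0.5761, 0.0043, 0.0884]
ee_rot: [[0.999, 0.002, -0.046], [0.046, -0.0, 0.999], [0.002, -1.0, -0.0]]
force: [0.1, -0.4, -2.0]
gripper_width: 0.0583
```

Request:
servo_tool:
  series:
    - [[0,0,-0.003,0,0,0,50],[0,0,-0.006,0,0,0,50],[0,0,-0.009,0,0,0,50],[0,0,-0.0105,0,0,0,50],[0,0,-0.0115,0,0,0,50],[0,0,-0.0115,0,0,0,50]]

```text
time_s: 42.45
ee_pos: [0.575, 0.0043, 0.0767]
ee_rot: [[0.999, -0.0, -0.047], [0.047, -0.0, 0.999], [-0.0, -1.0, -0.0]]
force: [-2.7, -0.8, 8.1]
gripper_width: 0.0584
```

Request:
servo_tool:
  series:
    - [[0,0,0.001,0,0,0,50],[0,0,0.001,0,0,0,72],[0,0,0.001,0,0,0,80],[0,0,0.001,0,0,0,90],[0,0,0.001,0,0,0,100],[0,0,0.001,0,0,0,100],[0,0,0.012,0,0,0,100],[0,0,0.03,0,0,0,100]]

```text
time_s: 43.12
ee_pos: [0.5737, 0.0043, 0.1049]
ee_rot: [[0.999, -0.004, -0.047], [0.047, -0.0, 0.999], [-0.004, -1.0, 0.0]]
force: [-0.1, 0.2, 0.6]
gripper_width: 0.0852
```

Request:
servo_tool:
  series:
    - [[0,0,0.03,0,0,0,100],[0,0,0.065,0,0,0,100],[0,0,0.1,0,0,0,100],[-0.008,-0.03,0.12,0,0,-0.12,100],[-0.016,-0.06,0.12,0,0,-0.24,100],[-0.024,-0.09,0.12,0,0,-0.36,100],[-0.032,-0.12,0.12,0,0,-0.48,100],[-0.04,-0.15,0.12,0,0,-0.6,100]]

```text
time_s: 43.78
ee_pos: [0.5347, -0.1468, 0.227]
ee_rot: [[0.848, 0.001, 0.53], [-0.53, -0.0, 0.848], [0.001, -1.0, 0.001]]
force: [-0.5, -0.4, -0.7]
gripper_width: 0.0854
```

Request:
servo_tool:
  series:
    - [[-0.006,-0.03,0,0,0,-0.12,100],[-0.012,-0.06,0,0,0,-0.24,100],[-0.018,-0.09,0,0,0,-0.36,100],[-0.024,-0.12,0,0,0,-0.48,100],[-0.027,-0.145,0,0,0,-0.6,100],[-0.027,-0.1605,0,0,0,-0.72,100],[-0.027,-0.1605,0,0,0,-0.84,100],[-0.027,-0.1605,0,0,0,-0.96,100]]

```text
time_s: 44.45
ee_pos: [0.5077, -0.3076, 0.2265]
ee_rot: [[0.049, 0.001, 0.999], [-0.999, -0.0, 0.049], [0.0, -1.0, 0.001]]
force: [0.1, -0.0, -0.2]
gripper_width: 0.0852
```

Request:
servo_tool:
  series:
    - [[0,0,0,0,0,-0.04,100],[0,0,0,0,0,-0.04,100],[0,0,0,0,0,-0.04,100]]

```text
time_s: 44.7
ee_pos: [0.5084, -0.3058, 0.2263]
ee_rot: [[0.02, 0.001, 1.0], [-1.0, 0.0, 0.02], [-0.0, -1.0, 0.001]]
force: [-0.1, 0.6, 0.7]
gripper_width: 0.0857
```

Request:
servo_tool:
  series:
    - [[0,0,-0.03,0,0,0,100],[0,0,-0.06,0,0,0,100],[0,0,-0.09,0,0,0,100],[0,0,-0.11,0,0,0,100],[0,0,-0.125,0,0,0,100],[0,0,-0.135,0,0,0,100],[0,0,-0.14,0,0,0,100],[0,0,-0.14,0,0,0,100]]

```text
time_s: 45.37
ee_pos: [0.5079, -0.3058, 0.0852]
ee_rot: [[0.018, -0.001, 1.0], [-1.0, 0.001, 0.018], [-0.001, -1.0, -0.001]]
force: [0.1, -0.0, -0.6]
gripper_width: 0.0851
```

Request:
servo_tool:
  series:
    - [[0,0,-0.003,0,0,0,100],[0,0,-0.006,0,0,0,100],[0,0,-0.0085,0,0,0,100],[0,0,-0.0085,0,0,0,100],[0,0,-0.0085,0,0,0,100]]

```text
time_s: 45.78
ee_pos: [0.5083, -0.3061, 0.0775]
ee_rot: [[0.018, 0.0, 1.0], [-1.0, -0.0, 0.018], [0.0, -1.0, 0.0]]
force: [0.5, 0.3, 0.1]
gripper_width: 0.0852
```

Request:
servo_tool:
  series:
    - [[0,0,0,0,0,0,80],[0,0,0,0,0,0,60],[0,0,0,0,0,0,50],[0,0,0,0,0,0,40],[0,0,0,0,0,0,30],[0,0,0,0,0,0,30],[0,0,0,0,0,0,30]]

```text
time_s: 46.37
ee_pos: [0.5083, -0.3063, 0.0775]
ee_rot: [[0.018, 0.0, 1.0], [-1.0, -0.0, 0.018], [0.0, -1.0, 0.0]]
force: [0.7, -0.0, 2.8]
gripper_width: 0.0368
```

Request:
servo_tool:
  series:
    - [[0,0,0.005,0,0,0,30],[0,0,0.015,0,0,0,30],[0,0,0.03,0,0,0,30],[0,0,0.05,0,0,0,30],[0,0,0.075,0,0,0,30],[0,0,0.095,0,0,0,30],[0,0,0.11,0,0,0,30],[0,0,0.11,0,0,0,30]]

```text
time_s: 47.03
ee_pos: [0.51, -0.3073, 0.1911]
ee_rot: [[0.018, 0.006, 1.0], [-1.0, -0.003, 0.018], [0.003, -1.0, 0.006]]
force: [1.1, -0.1, -1.8]
gripper_width: 0.0367
```

Request:
servo_tool:
  series:
    - [[0.003,0.01,0,0,0,0.1,30],[0.008,0.025,0,0,0,0.2,30],[0.014,0.043,0,0,0,0.3,30],[0.02,0.062,0,0,0,0.4,30],[0.026,0.08,0,0,0,0.5,30],[0.032,0.1,0,0,0,0.6,30],[0.038,0.12,0,0,0,0.7,30],[0.044,0.14,0,0,0,0.8,30]]

```text
time_s: 47.7
ee_pos: [0.5516, -0.1649, 0.1864]
ee_rot: [[0.733, -0.002, 0.68], [-0.68, 0.001, 0.733], [-0.002, -1.0, -0.001]]
force: [-0.1, 1.2, -1.8]
gripper_width: 0.0369
```

Request:
servo_tool:
  series:
    - [[0.006,0.018,0,0,0,0.1,30],[0.012,0.036,0,0,0,0.2,30],[0.018,0.053,0,0,0,0.3,30],[0.024,0.07,0,0,0,0.4,30],[0.028,0.083,0,0,0,0.5,30],[0.031,0.0937,0,0,0,0.6,30],[0.031,0.0937,0,0,0,0.7,30],[0.031,0.0937,0,0,0,0.8,30]]

```text
time_s: 48.37
ee_pos: [0.5826, -0.0709, 0.1863]
ee_rot: [[0.999, -0.002, -0.054], [0.054, 0.001, 0.999], [-0.002, -1.0, 0.001]]
force: [-0.2, 0.1, -1.5]
gripper_width: 0.0367
```

Request:
servo_tool:
  series:
    - [[0,0,0,0,0,0,30],[0,0,-0.015,0,0,0,30],[0,0,-0.035,0,0,0,30],[0,0,-0.055,0,0,0,30],[0,0,-0.075,0,0,0,30],[0,0,-0.087,0,0,0,30],[0,0,-0.092,0,0,0,30],[0,0,-0.092,0,0,0,30]]

```text
time_s: 49.03
ee_pos: [0.5822, -0.0724, 0.0939]
ee_rot: [[0.999, -0.003, -0.046], [0.046, 0.0, 0.999], [-0.003, -1.0, 0.0]]
force: [-0.6, 1.5, -1.7]
gripper_width: 0.037
```

Request:
servo_tool:
  series:
    - [[0,0,0,0,0,0,30],[0,0,0,0,0,0,30],[0,0,0,0,0,0,30]]

```text
time_s: 49.28
ee_pos: [0.584, -0.0725, 0.0963]
ee_rot: [[0.999, 0.002, -0.047], [0.047, -0.0, 0.999], [0.002, -1.0, -0.0]]
force: [-0.7, -0.6, -1.7]
gripper_width: 0.0371
```

Request:
servo_tool:
  series:
    - [[0,0,-0.003,0,0,0,30],[0,0,-0.006,0,0,0,30],[0,0,-0.009,0,0,0,30],[0,0,-0.0105,0,0,0,30],[0,0,-0.0115,0,0,0,30],[0,0,-0.0115,0,0,0,30]]

```text
time_s: 49.78
ee_pos: [0.5832, -0.0725, 0.0844]
ee_rot: [[0.999, -0.0, -0.047], [0.047, -0.0, 0.999], [-0.0, -1.0, -0.0]]
force: [-1.9, 0.0, 4.5]
gripper_width: 0.0365
```

Contact; release, rise and retreat toward the robot's right for a clear view.

Request:
servo_tool:
  series:
    - [[0,0,0.001,0,0,0,38],[0,0,0.001,0,0,0,48],[0,0,0.001,0,0,0,56],[0,0,0.001,0,0,0,80],[0,0,0.001,0,0,0,100],[0,0,0.001,0,0,0,100],[0,0,0.012,0,0,0,100],[0,0,0.03,0,0,0,100]]

```text
time_s: 50.45
ee_pos: [0.5817, -0.0723, 0.1129]
ee_rot: [[0.999, -0.004, -0.047], [0.047, 0.0, 0.999], [-0.004, -1.0, 0.001]]
force: [0.4, -0.2, -0.0]
gripper_width: 0.0854
```

Request:
servo_tool:
  series:
    - [[0,0,0.03,0,0,0,100],[0,0,0.065,0,0,0,100],[0,0,0.1,0,0,0,100],[-0.02,-0.03,0.12,0,0,-0.1,100],[-0.04,-0.065,0.12,0,0,-0.2,100],[-0.06,-0.1,0.12,0,0,-0.3,100],[-0.08,-0.13,0.12,0,0,-0.4,100],[-0.1,-0.16,0.12,0,0,-0.5,100]]

```text
time_s: 51.12
ee_pos: [0.4821, -0.2339, 0.2349]
ee_rot: [[0.897, 0.001, 0.442], [-0.442, -0.001, 0.897], [0.002, -1.0, 0.0]]
force: [0.9, -0.3, 0.2]
gripper_width: 0.0852
```

Request:
servo_tool:
  series:
    - [[-0.02,-0.035,0,0,0,-0.08,100],[-0.04,-0.07,0,0,0,-0.16,100],[-0.06,-0.105,0,0,0,-0.24,100],[-0.08,-0.14,0,0,0,-0.32,100],[-0.1,-0.175,0,0,0,-0.4,100],[-0.115,-0.205,0,0,0,-0.48,100],[-0.115,-0.205,0,0,0,-0.48,100],[-0.115,-0.205,0,0,0,-0.48,100]]

```text
time_s: 51.78
ee_pos: [0.3665, -0.4394, 0.2343]
ee_rot: [[0.592, 0.0, 0.806], [-0.806, -0.001, 0.592], [0.001, -1.0, -0.001]]
force: [0.6, 0.2, 0.2]
gripper_width: 0.0852
```

```bash
python3 - <<'E'
from h import *
s=r.state();print(s['ee_pos'],s['gripper_width'])
t=eyes.get_image('top')[120:270,80:340,::-1]; u=eyes.get_image('scene')[60:260,200:400,::-1]
cv2.imwrite('pics/f1.png',cv2.resize(t,None,fx=2.5,fy=2.5,interpolation=cv2.INTER_CUBIC))
cv2.imwrite('pics/f2.png',cv2.resize(u,None,fx=3,fy=3,interpolation=cv2.INTER_CUBIC))
E
```

```text
[ 0.36647567 -0.43940804  0.23432003] 0.08516493839591444
```

View pics/f1.png

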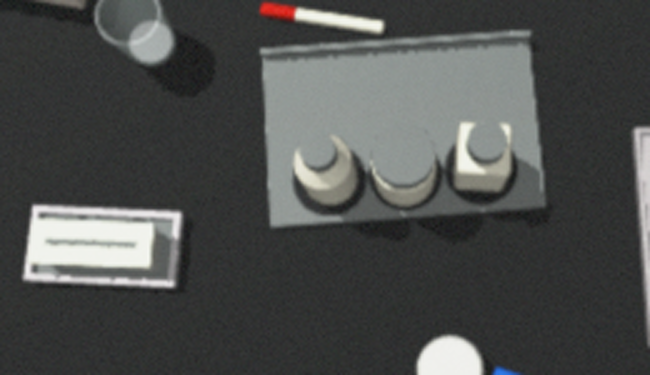

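View pics/f2.png

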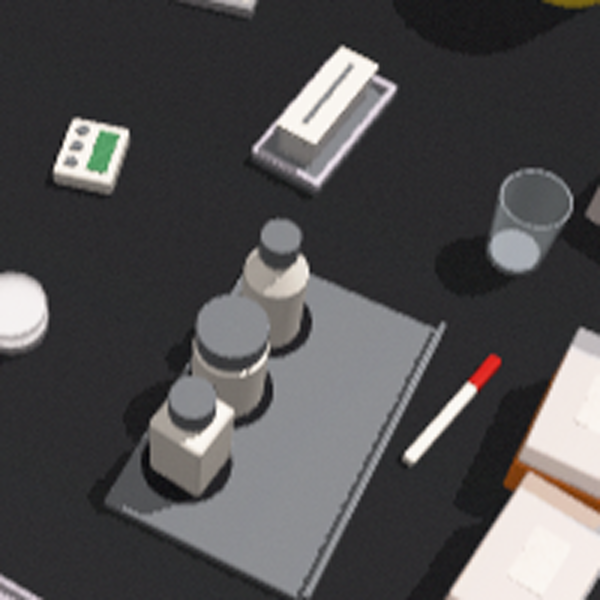

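```bash
python3 -c "
from bench import r
print(r.sign_off())"
```

```text
the job is handed in; nothing more can be done
None
```

The job is done and handed in at about 52 s; the hand-in gives no verdict. I moved the three bottles by their caps to the tray, lifted the trough into the holder pocket, then put each bottle back on its own disc.

- **Bottles:** in the last top view all three caps lie within about 2 px of that view's crop (roughly 1 mm) of where they were at the start. The measured tool positions at set-down match those at pick-up to within 1 mm. All stand upright and released.
- **Trough:** it lies flat, lid up, about 2 mm from the holder centre by my estimate from the picture. That check was made mid-job; the last pictures show it unchanged by eye.
- **Bystanders:** the beaker and dishes look unmoved in both views. The gripper is open and well clear.
- **What disagreed:**
  - **Fingertips:** they stood about 13 to 15 mm behind the reported tool point, not 17 mm ahead of it. My planned body grasp on the square bottle therefore closed on its cap, and I set the remaining grasp heights from that. The fingertips pressed on the bottle shoulders with at most about 7 N.
  - **Tall bottle:** a mid-job top view placed its cap about 4 mm off in x. The last top view and the tool positions did not confirm this.

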